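Hold the cast lever level over its fixture

ROBOT

A 6-joint arm with a two-finger parallel gripper is mounted at the origin on the work surface. World frame = base frame: x ahead of the robot, y to its left, z up, the work surface at z = 0. Lengths are in mm, angles in degrees, forces in N, time in s.
With the tool pointing down it reaches from about 300 to 850 mm from the base axis. Payload 4.2 kg.
Tool frame: the origin (TCP) lies midway between the tips of the shut fingers; the grasp point (between the pads) lies 19 mm behind it; x points along the fingers, z is the direction in which the jaws open and shut, and the axes are right-handed (so a half turn about x gives the same grasp; the last joint's range is limited). The gripper opens to 91 mm and grips with 3 to 60 N. Pads are 32 mm wide; open, the fingers measure 118 mm over their backs; the gripper's body (76 mm by 178 mm) begins 60 mm behind the grasp point.
Start: joints at [-77.98, 18.312, 89.639, -0, 72.044, -1.146], TCP at [130.977, -559.9, 213.976] pointing down, gripper open.
Joint ranges: [-177.97, 177.97], [-48.28, 115.42], [12.27, 149.76], [-77.06, 257.06], [2.81, 150.46], [-146.56, 146.56]. Speed limits (degrees/s): [147.25, 147.25, 180, 180, 180, 180].

INTERFACE

Orientations are given as [roll, pitch, yaw] about the fixed x, y, z axes, in that order (R = Rz(yaw) Ry(pitch) Rx(roll)).
In Python, from workcell import env gives the robot as it stands.
- The arm moves only by the tool send_rows, never from a script. Its argument "commands" is a list that holds one entry, the list of rows, each a list of 6 numbers: the shift along the tool's x, y, z normalised to -1 to 1, where 1 is 0.1 m, then the turn, a rotation vector about the tool's x, y, z normalised to -1 to 1, where 1 is 2 pi rad. In form: [[[x, y, z, wx, wy, wz], ...]]. A call has 1 to 20 rows; each row is the pose to reach, as a shift and turn from the pose commanded when the call began, along the tool's axes at that moment, turning the shorter way round; what a row does not reach only later rows make up. A row lasts 1/8 s, in which the tool goes at most 62.5 mm and 10.7 degrees, less where a joint would pass 70% of its speed; a pose out of reach is approached as far as the arm can. A call with a number of a shift or a turn outside -1 to 1 is refused whole. A call with a gripper value outside its range is refused whole. "jaw" is the closure, from -1 (fully open) to 1 (shut), so that 0 is half open, set as the call begins (left out, the last holds). The fingers move at their own pace and stop on an object; "force" is the grip in N (left out, the last holds). Time passes only in rows, so rows that repeat a pose let the fingers close. It gives the time, the measured TCP pose, the force and the opening at its end, in the units of the state.
- env.state(): the state, without advancing time (a new reading comes with each control period).
- env.grab_frame(name): name is "scene" or "top"; returns (picture, depth): 480x640x3 uint8, red, green, blue; 480x640 float32, mm along the optical axis (not along the pixel's ray), 0 where there is no reading.
- env.get_calibration(name): a dict with "mtx" (3x3 intrinsics, pixels), "camera_from_world" (4x4, takes a point from world to camera coordinates). Camera axes: x right, y up, looking along -z (the intrinsics and any distortion apply to the point x, -y, -z); pixel columns grow to the right and rows downward; lengths in mm; the calibration is good to about 2 mm. A picture is of the moment at which its call begins. get_calibration takes no time and is no camera call.
- env.job_done(): hands the job in, once; it reports no verdict.
The state is a dict: "time_s": time; "qpos": joint angles; "qvel": joint speeds; "effort": joint torques, N m; "ee_pos": TCP position; "ee_rot": TCP orientation; "force": force on the tool from outside, world axes, zero at the start; "torque": the same for the moment, N m; "gripper_width": finger opening in mm.
Only numpy, scipy, OpenCV 4.12 (cv2) and the standard library are available. Lean on these libraries where they do the work, as an engineer would, in place of code of your own. Each camera call takes 0.05 s, during which the arm holds its last target.

TASK

Swing the fixture's clamp arm by its red knob until the arm points at the yellow marker, and let go of it. Then pick up the cast iron lever at its balance point and hold it level and still about 50 mm above the rims of the fixture's two cups, its big boss straight over the big cup and its small eye straight over the small cup. Finish while still holding it there: do not set it down, do not let the lever touch the fixture or clamp, and leave the other things on the bench where they are.

Things in the scene. Friction and masses are not known exactly. Their poses are not given: they have to be found in the camera images.
- clamp (a joint): clamp arm of the fixture, swinging level about an upright pivot (rad). At 0 it points along the fixture's -y, across the line of the cups; the value grows clockwise seen from above, at pi/2 it points along the fixture's -x. Free from -0.5 to 2.6, light friction (about 0.12 N m, 1.1 N at the knob), stays where it is left; no stop at the marker.
- clamp_pivot (a point): point on the clamp's pivot axis at the arm's top face, 82 mm above the bench. Its frame turns with the clamp arm: its x runs along the arm from the pivot to the knob, its z is up. The steel arm is 20 mm wide, 14 mm thick and its tip is 123 mm from the pivot (it has a 19 mm stub behind).
- clamp_knob (a point): centre of the clamp's red upright knob, a cylinder 20 mm in diameter and 45 mm tall standing on the arm, 110 mm from the pivot (22 mm of knob above and below this point, down to the arm; knob top 127 mm above the bench). Same axes as clamp_pivot.
- mark (a point): centre of the top of the yellow round marker (18 mm in diameter, 8 mm high, black dot) stuck on the fixture's blue plate, about 140 to 165 mm from the clamp's pivot; its place differs from run to run. The clamp arm points at it when the arm's centre line runs over the dot. It lies below the arm and does not stop it.
- lever_balance (a point): balance point of the loose dark cast iron lever (0.56 to 0.84 kg): centre of its straight bar (14 mm wide, 18 mm high), 21 mm above the lever's underside; the bar spans 12 to 30 mm above the underside, with air below. x runs along the bar from big boss to small eye, z up. Boss axis 66 mm towards -x, eye axis 129 mm towards +x; 46 mm of plain bar is left up to the boss.
- lever_boss (a point): centre of the underside of the lever's big round boss (40 mm in diameter, 44 mm tall, with a dark bore on its top). Same axes as lever_balance.
- lever_eye (a point): centre of the underside of the lever's small round eye (26 mm in diameter, 32 mm tall, with a dark bore on its top). Same axes as lever_balance. Lever and bench touch at boss and eye only.
- big_cup (a point): centre of the fixture's big steel cup (60 mm outside, 48 mm inside diameter) at its rim, 27 mm above the bench, for the lever's boss. Axes are the fixture's: x from big cup to small cup, z up. The fixture is a fixed blue plate 295 by 225 by 15 mm, the cups near one long edge, the clamp's pivot post 85 mm towards +y from the cups' line and 106 mm along x from the big cup.
- small_cup (a point): centre of the small steel cup of the fixture (44 mm outside, 34 mm inside diameter), at its rim, 27 mm above the bench, 195 mm along the fixture's +x from big_cup, meant for the lever's eye.
- bolt: bystander: loose steel hexagon bolt standing on its head, 28 mm wide, 51 mm tall, near the lever's boss. Origin: centre of its underside.
- bushing: bystander: loose brass bushing, 32 mm in diameter, 30 mm tall, on the bench beside the eye end of the lever. Origin: centre of its underside.
- tin: bystander: loose open aluminium tin, 48 mm in diameter, 45 mm tall, standing on the fixture's plate behind the clamp post. Origin: centre of its underside.
- oil: bystander: loose grey oil bottle, 76 mm in diameter, 200 mm tall, at the left side of the bench. Origin: centre of its underside.
- spanner: bystander: loose steel spanner lying at the right side of the bench. Origin: middle of its underside.
There are look-alikes about, which are no part of the job. What is shaped like the part that bears lever_balance but green or pink is not meant.

How it is judged:
By the outcome, as a careful person would: the job done as asked, in the order asked, and still so for the second after the job is handed in, while the arm keeps its last pose, push and grip.
It also fails if it takes over 58 s, if anything falls off the work surface, if the arm or the gripper's body presses on something with over 40 N, if the wrist force passes 120 N, or if a joint passes its speed limit or range.

## Working session

There is one attempt and no reset: what is moved stays moved. The work goes in short steps, Python scripts to look and compute and a tool call to move; the robot and the scene stay as the last step left them, time stands still between calls to the robot, and variables do not carry over. Pictures are saved under pics/ and viewed, and the job is handed in when it is done.

Besides the shell and the picture viewer there is one more tool, called as name([rows], argument=value, ...), one row to a line, values as JSON. send_rows: Moves the arm, as the interface text tells. Its arguments: {"type":"object","properties":{"commands":{"type":"array","items":{"type":"array","items":{"type":"array","items":{"type":"number","minimum":-1,"maximum":1}}}},"jaw":{"type":"number"},"force":{"type":"number"}},"required":["commands"]}

```bash
ls; mkdir -p pics
python3 - <<'E'
from workcell import env
import cv2, numpy as np
for n in ("scene","top"):
    p,d=env.grab_frame(n); cv2.imwrite(f"pics/{n}0.png",p[:,:,::-1]); np.savez(f"{n}0.npz",p=p,d=d)
    c=env.get_calibration(n); print(n,{k:(np.round(v,3).tolist() if hasattr(v,'shape') else v) for k,v in c.items()})
print(env.state())
E
```

```text
pics
scene {'mtx': [[563.942, 0.0, 314.121], [0.0, 563.942, 239.431], [0.0, 0.0, 1.0]], 'camera_from_world': [[-0.52, 0.854, -0.005, 214.583], [-0.581, -0.349, 0.735, 225.868], [0.626, 0.385, 0.678, -1731.918], [0.0, 0.0, 0.0, 1.0]]}
top {'mtx': [[531.959, 0.0, 304.771], [0.0, 531.959, 238.356], [0.0, 0.0, 1.0]], 'camera_from_world': [[-0.024, -1.0, -0.018, 52.104], [0.995, -0.026, 0.092, -467.736], [-0.092, -0.015, 0.996, -1326.065], [0.0, 0.0, 0.0, 1.0]]}
{'time_s': 0.1, 'qpos': array([-7.79798151e+01,  1.83485577e+01,  8.97004043e+01, -1.53039670e-03,
        7.20431842e+01, -1.14533412e+00]), 'qvel': array([ 0.03051209, -0.01494534, -0.22193408,  0.01638083,  0.04388253,
        0.07032861]), 'effort': array([ 8.21661024e-05, -4.13333952e+01, -2.32510060e+01,  7.28723849e-02,
        4.22470970e-02, -5.32895967e-05]), 'ee_pos': array([ 130.8680833 , -559.4416728 ,  213.19184208]), 'ee_rot': array([179.75935373,  89.90784229, 102.92534572]), 'force': array([-0.11086266, -0.38409924, -0.39219106]), 'torque': array([ 0.00324175, -0.0122893 , -0.01128881]), 'gripper_width': 91.31812774960368}
```

View pics/scene0.png

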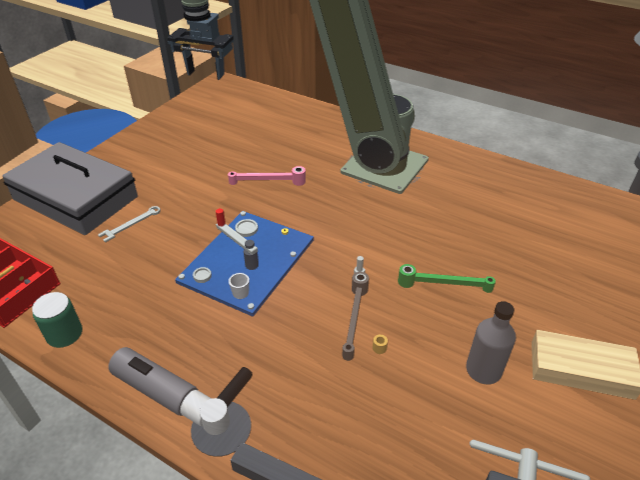

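View pics/top0.png

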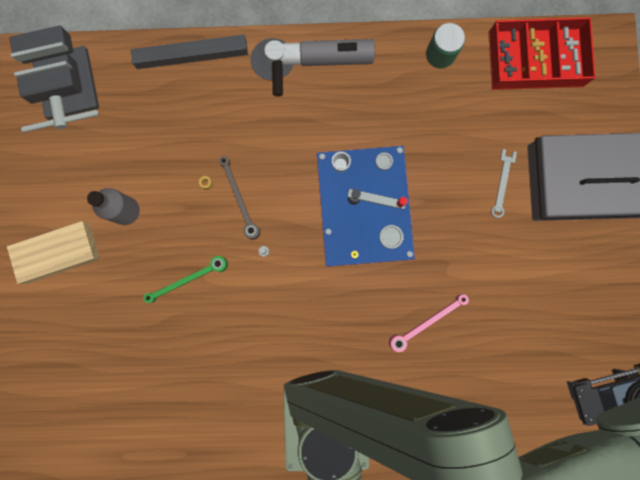

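The scene picture shows three lever-shaped parts. In the top view they are:
- dark lever: boss (252,231), eye (224,160)
- green lever: (219,264) to (149,298)
- pink lever: (399,344) to (464,299)

The dark one is meant, since the green and pink ones are excluded. It also has the bolt (264,252) by its boss and the bushing (205,182) by its eye. The fixture's big cup is at (391,237), its small cup at (384,161), the pivot at (354,196), the knob at (402,202) and the marker at (354,254). I'll confirm with crops.

```bash
cat > h.py <<'E'
import numpy as np, cv2
from workcell import env
def cal(n):
    c=env.get_calibration(n); return np.array(c["mtx"]),np.array(c["camera_from_world"])
def proj(n,P):
    K,T=cal(n); P=np.atleast_2d(P); q=P@T[:3,:3].T+T[:3,3]
    q=q*[1,-1,-1]; q=q@K.T; return q[:,:2]/q[:,2:]
def ray(n,uv):
    K,T=cal(n); d=np.linalg.solve(K,[uv[0],uv[1],1.])*[1,-1,-1]
    R=T[:3,:3]; return -R.T@T[:3,3], R.T@d
def onz(n,uv,z):
    o,d=ray(n,uv); return o+d*(z-o[2])/d[2]
def tri(uv1,uv2):
    o1,d1=ray("top",uv1);o2,d2=ray("scene",uv2)
    s=np.linalg.lstsq(np.c_[d1,-d2],o2-o1,rcond=None)[0]
    a=o1+d1*s[0];b=o2+d2*s[1]; return (a+b)/2,np.linalg.norm(a-b)
def crop(img,x0,y0,w,h,s): return cv2.resize(img[y0:y0+h,x0:x0+w],None,fx=s,fy=s,interpolation=cv2.INTER_CUBIC)
E
python3 - <<'E'
from h import *
t=cv2.imread("pics/top0.png"); s=cv2.imread("pics/scene0.png")
cv2.imwrite("pics/t_lev.png",crop(t,190,140,100,125,4.8))
cv2.imwrite("pics/t_fix.png",crop(t,310,140,110,135,4.4))
cv2.imwrite("pics/s_both.png",crop(s,170,160,230,210,2.8))
E
```

```text
(no output)
```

View pics/t_lev.png

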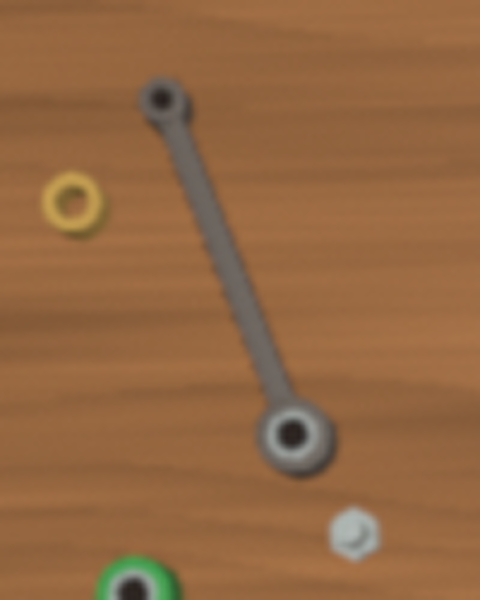

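View pics/t_fix.png

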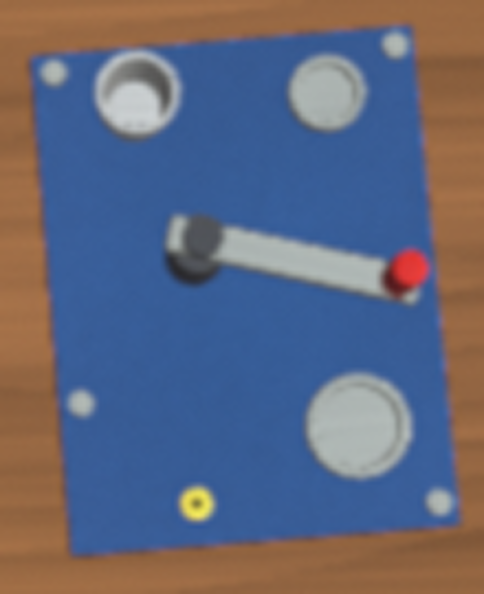

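View pics/s_both.png

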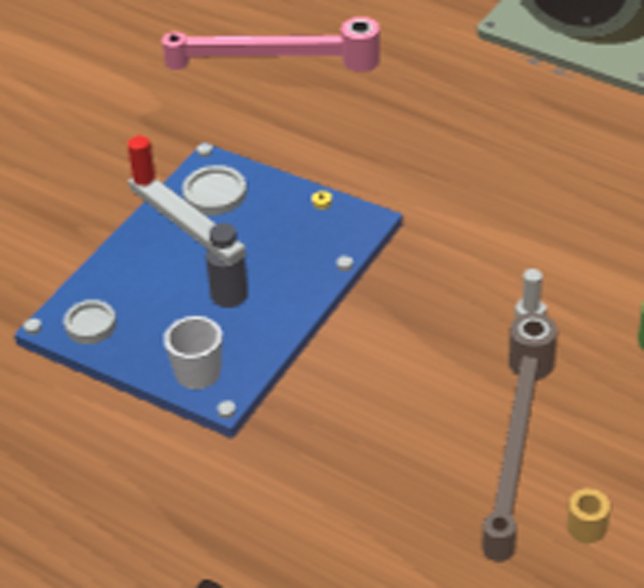

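The crops confirm the dark lever: brown-grey, standing on its boss and eye, with the bolt and bushing beside it. Next I'll take precise centres from masks in both views.

```bash
cat > meas.py <<'E'
from h import *
def blob(m,near,x=None):
    n,l,st,c=cv2.connectedComponentsWithStats(m.astype(np.uint8),connectivity=8)
    k=[i for i in range(1,n) if st[i,4]>=4]
    i=min(k,key=lambda i:np.hypot(*(c[i]-near))); return c[i],st[i]
def sub(img,near,r,s=8):
    x0,y0=int(near[0])-r,int(near[1])-r
    return crop(img,x0,y0,2*r,2*r,s),(x0,y0,s)
def back(c,o): return np.array([o[0]+(c[0]+.5)/o[2]-.5,o[1]+(c[1]+.5)/o[2]-.5])
def find(img,near,r,f):
    z,o=sub(img,near,r); h=cv2.cvtColor(z,cv2.COLOR_BGR2HSV).astype(int); m=f(h)
    c,st=blob(m,(r*8,r*8)); return back(c,o),st[2:]/np.array([8,8,64]),m
dark=lambda h:h[...,2]<80
yel=lambda h:(h[...,0]>18)&(h[...,0]<40)&(h[...,1]>120)
red=lambda h:((h[...,0]<8)|(h[...,0]>172))&(h[...,1]>170)&(h[...,2]>80)
E
python3 - <<'E'
from meas import *
I={"top":cv2.imread("pics/top0.png"),"scene":cv2.imread("pics/scene0.png")}
N={"top":dict(boss=(250.4,230),eye=(223.1,160.2),mark=(354.4,254)),
"scene":dict(boss=(360.3,277),eye=(348.5,347),mark=(284.7,231))}
for k,z,f in (("boss",44,dark),("eye",32,dark),("mark",23,yel)):
    uv={}
    for n in I:
        try:
            c,st,_=find(I[n],N[n][k],8,f); uv[n]=c; print(k,n,c.round(2),st.round(1),onz(n,c,z).round(1))
        except Exception as e: print(k,n,e)
    if len(uv)==2: print("  tri",[np.round(a,1) for a in tri(uv["top"],uv["scene"])])
h=cv2.cvtColor(I["top"],cv2.COLOR_BGR2HSV)
for n in I:
    h=cv2.cvtColor(crop(I[n],*( (300,130,130,150) if n=="top" else (170,200,150,115)),6),cv2.COLOR_BGR2HSV).astype(int)
    o=(300,130,6) if n=="top" else (170,200,6)
    steel=((h[...,1]<90)&(h[...,2]>90)).astype(np.uint8)
    cs,_=cv2.findContours(steel,cv2.RETR_EXTERNAL,cv2.CHAIN_APPROX_NONE)
    for c in cs:
        if cv2.contourArea(c)>36*40:
            e=cv2.fitEllipse(c); print(n,back(e[0],o).round(2),np.round(np.array(e[1])/6,1),round(e[2],1),cv2.contourArea(c)/36)
    m=red(h); c,st=blob(m,(600,430) if n=="top" else (300,100)); print("red",n,back(c,o).round(2),(st[:4]/6).round(1))
    cv2.imwrite(f"pics/steel_{n}.png",cv2.resize(steel*255,None,fx=.6,fy=.6))
E
```

```text
boss top [250.45 229.98] [ 5.4  5.5 23. ] [491.4 175.2  44. ]
boss scene [360.13 276.82] [ 6.4  4.4 21. ] [490.8 174.4  44. ]
  tri [array([491.4, 174.9,  44.8]), np.float64(0.5)]
eye top [223.16 160.15] [ 4.5  4.5 16.1] [674.1 243.8  32. ]
eye scene [348.   346.61] [ 4.6  4.  14.8] [673.8 242.9  32. ]
  tri [array([674.1, 243.4,  32.7]), np.float64(0.7)]
mark top [354.15 254.06] [ 6.2  6.2 30.5] [425.8 -83.2  23. ]
mark scene [284.45 230.96] [ 6.   5.8 27.5] [428.4 -81.5  23. ]
  tri [array([426. , -83.4,  20.2]), np.float64(0.1)]
top [364.93 205.89] [103.5 138.1] 174.1 10263.666666666666
red top [402.08 201.06] [98.5 67.5  8.3  8.2]
scene [239.08 284.8 ] [20.8 27.3] 172.1 438.56944444444446
scene [201.65 274.47] [15.8 19. ] 78.0 235.58333333333334
scene [284.48 230.89] [7.3 8. ] 84.4 45.65277777777778
scene [244.48 263.57] [ 83.7 126.5] 65.8 922.5
red scene [219.88 216.29] [45.5  8.2  9.5 17.3]
```

Run:
```python
from meas import *
I={"top":cv2.imread("pics/top0.png"),"scene":cv2.imread("pics/scene0.png")}
for n,o in (("top",(300,130,6)),("scene",(170,200,6))):
    h=cv2.cvtColor(crop(I[n],*((300,130,130,150) if n=="top" else (170,200,150,115)),6),cv2.COLOR_BGR2HSV).astype(int)
    nb=~((h[...,0]>100)&(h[...,0]<125)&(h[...,1]>120))
    cs,_=cv2.findContours(nb.astype(np.uint8),cv2.RETR_LIST,cv2.CHAIN_APPROX_NONE)
    for c in cs:
        if cv2.contourArea(c)>36*20:
            e=cv2.fitEllipse(c); p=back(e[0],o); print(n,p.round(2),np.round(np.array(e[1])/6,1),round(e[2],1),cv2.contourArea(c)/36,"z27",onz(n,p,27).round(1)[:2])
    cv2.imwrite(f"pics/nb_{n}.png",cv2.resize(nb.astype(np.uint8)*255,None,fx=.6,fy=.6))
    # steel bright rims inner ring: bright mask
```

```text
top [354.28 253.98] [9.2 9.3] 89.1 66.80555555555556 z27 [425.8 -83.3]
top [328.01 231.23] [6.8 7.1] 142.7 37.69444444444444 z27 [485.  -18.9]
top [391.04 236.35] [24.9 25.3] 97.0 494.27777777777777 z27 [ 467.8 -177.1]
top [383.85 160.61] [18.4 18.8] 63.6 271.5138888888889 z27 [ 662.4 -166.5]
top [364.12 208.77] [ 96.6 135. ] 173.4 8636.638888888889 z27 [ 539.7 -111.9]
top [364.5 204.5] [152.3 178.9] 0.0 19453.36111111111 z27 [ 550.6 -113.3]
scene [250.38 305.72] [7.  7.5] 55.8 40.84722222222222 z27 [685.4  -4.3]
scene [239.09 284.83] [21.6 27.8] 171.8 464.7638888888889 z27 [646.7 -65.4]
scene [201.64 274.43] [16.4 19.6] 78.7 252.30555555555554 z27 [ 666.  -163.3]
scene [292.63 253.55] [6.2 6.7] 95.6 32.94444444444444 z27 [492.2 -14.5]
scene [284.49 230.9 ] [7.7 8.5] 85.6 50.888888888888886 z27 [431.8 -79. ]
scene [243.45 262.85] [ 79.6 123.2] 65.9 6407.194444444444 z27 [ 582.2 -100.4]
scene [244.5 257. ] [133.8 180.5] 90.0 17205.86111111111 z27 [ 564.3 -110.5]
```

View pics/nb_top.png

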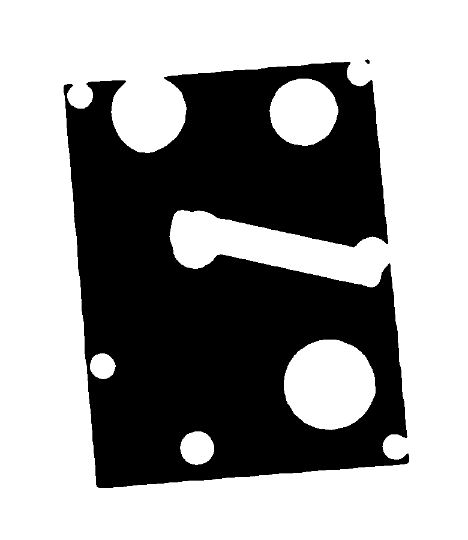

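View pics/nb_scene.png

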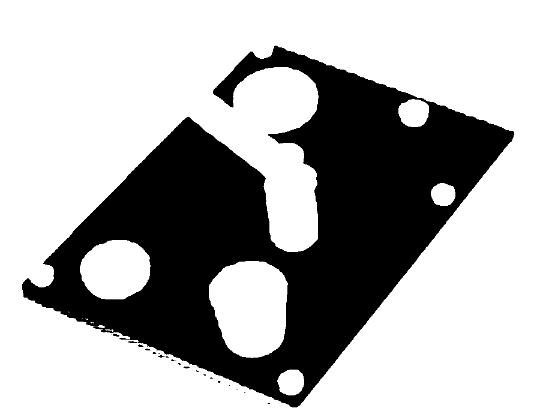

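Run:
```python
from meas import *
from scipy.spatial.transform import Rotation as R
I={"top":cv2.imread("pics/top0.png"),"scene":cv2.imread("pics/scene0.png")}
big=onz("top",(391.04,236.35),21)[:2]; small=onz("top",(383.85,160.61),21)[:2]
print("cups",big,small,np.hypot(*(small-big)), "scene small z21",onz("scene",(201.64,274.43),21)[:2])
x=(small-big)/np.hypot(*(small-big)); y=np.array([-x[1],x[0]]); print("fix yaw",np.degrees(np.arctan2(x[1],x[0])))
mid=(small+big)/2; piv=mid+x*(106-97.5)+y*85; print("pivot",piv)
print("cap tri",tri((355.7,193.4),(249.2,243.6)))
red_t=onz("top",(402.08,201.06),122); print("knob top-ish",red_t)
print("knob tri w scene red top", tri((402.08,201.06),(219.6,211)))
k=red_t[:2]-piv; print("r",np.hypot(*k),"ang",np.degrees(np.arctan2(k[1],k[0])))
mk=onz("top",(354.2,254.0),23)[:2]-piv; print("mark",np.hypot(*mk),np.degrees(np.arctan2(mk[1],mk[0])))
s=env.state(); M=R.from_euler("xyz",s["ee_rot"],degrees=True).as_matrix(); print(M.round(3))
```

```text
cups [ 468.39515414 -178.00983279] [ 663.79799023 -167.29293419] 195.69650039716495 scene small z21 [ 661.94768223 -167.71971603]
fix yaw 3.1392507476036946
pivot [569.92897453 -87.31345117]
cap tri (array([568.89689222, -86.68687109,  87.86367548]), np.float64(0.3916066638086985))
knob top-ish [ 541.77352906 -192.30638686  122.        ]
knob tri w scene red top (array([ 541.49160887, -192.04885612,  124.45188541]), np.float64(0.3769730438875979))
r 108.70255587705653 ang -105.01154352025681
mark 144.0224880343134 178.42881263663932
[[-0.     0.974  0.228]
 [ 0.002  0.228 -0.974]
 [-1.     0.    -0.002]]
```

```bash
cat > plan.py <<'E'
import numpy as np
# cmd pose: p, a = world angle of jaw (tool z) axis, tool straight down
def axes(a):
    a=np.radians(a); return np.array([[0,0,-1.],[-np.sin(a),np.cos(a),0],[np.cos(a),np.sin(a),0]])
def to(p,a,q,b): # command numbers
    s=axes(a)@(np.array(q,float)-p)/100; return np.round(np.r_[s,-(b-a)/360,0,0],4)
def after(p,a,row): # pose after row
    return np.array(p)+axes(a).T@np.array(row[:3])*100, a-row[3]*360
E
python3 - <<'E'
from plan import *
p=np.array([130.977,-559.9,213.976]);a=-76.83
p,a=after(p,a,[0,1,-.55,-.172]); print(p,a)
print(to(p,a,[541.3,-193,160],-15))
E
```

```text
[ 215.81557429 -483.56248424  213.976     ] -14.910000000000004
[5.3980e-01 3.6453e+00 2.3976e+00 2.0000e-04 0.0000e+00 0.0000e+00]
```

send_rows([
  [[0,0.1,-0.05,-0.02,0,0],[0,0.22,-0.12,-0.042,0,0],[0,0.36,-0.2,-0.064,0,0],[0,0.5,-0.28,-0.086,0,0],[0,0.64,-0.36,-0.108,0,0],[0,0.78,-0.43,-0.13,0,0],[0,0.9,-0.5,-0.152,0,0],[0,1,-0.55,-0.172,0,0]],
], jaw=-1)

```text
time_s: 1.1
ee_pos: [216.1, -482.9, 213.6]
ee_rot: [125.0, 89.9, 110.3]
force: [0.1, 0.5, -0.8]
gripper_width: 91.0
```

send_rows([
  [[0,0.18,0.12,0,0,0],[0,0.36,0.24,0,0,0],[0,0.54,0.36,0,0,0],[0,0.72,0.48,0,0,0],[0,0.9,0.6,0,0,0]],
])

```text
time_s: 1.72
ee_pos: [297.3, -411.3, 213.5]
ee_rot: [141.0, 89.9, 126.1]
force: [0.4, -0.7, -0.5]
gripper_width: 91.0
```

send_rows([
  [[0,0.18,0.12,0,0,0],[0,0.36,0.24,0,0,0],[0,0.54,0.36,0,0,0],[0,0.72,0.48,0,0,0],[0,0.9,0.6,0,0,0]],
])

```text
time_s: 2.35
ee_pos: [378.4, -339.8, 213.6]
ee_rot: [153.9, 90.0, 139.0]
force: [0.4, -0.9, -0.2]
gripper_width: 91.1
```

send_rows([
  [[0,0.18,0.12,0,0,0],[0,0.36,0.24,0,0,0],[0,0.54,0.36,0,0,0],[0,0.72,0.48,0,0,0],[0,0.9,0.6,0,0,0]],
])

```text
time_s: 2.98
ee_pos: [459.5, -268.3, 213.5]
ee_rot: [170.3, 89.9, 155.4]
force: [1.0, 0.8, 0.1]
gripper_width: 91.2
```

Run:
```python
from plan import *
from workcell import env
from scipy.spatial.transform import Rotation as R
p=np.array([130.977,-559.9,213.976]);a=-76.83
for r in [[0,1,-.55,-.172]]+[[0,.9,.6,0]]*3: p,a=after(p,a,r)
print(p,a)
s=env.state();M=R.from_euler("xyz",s["ee_rot"],degrees=True).as_matrix()
print(s["ee_pos"],M.round(4),s["qpos"].round(1),np.degrees(np.arctan2(M[1,2],M[0,2])))
print(to(p,a,[541.3,-193,165],-15))
print("lowered", [541.3,-193,93])
```

```text
[ 459.22658035 -268.96732556  213.976     ] -14.910000000000004
[ 459.49095333 -268.33204367  213.49764093] [[-9.000e-04  2.573e-01  9.663e-01]
 [ 4.000e-04  9.663e-01 -2.573e-01]
 [-1.000e+00  2.000e-04 -9.000e-04]] [-31.5  14.5  95.2  -0.   70.4 -16.6] -14.912150169877666
[4.898e-01 9.453e-01 5.976e-01 2.000e-04 0.000e+00 0.000e+00]
lowered [541.3, -193, 93]
```

send_rows([
  [[0.05,0.19,0.12,0,0,0],[0.15,0.38,0.24,0,0,0],[0.25,0.57,0.36,0,0,0],[0.35,0.76,0.48,0,0,0],[0.45,0.9,0.57,0,0,0],[0.45,0.945,0.598,0,0,0],[0.45,0.945,0.598,0,0,0]],
])

```text
time_s: 3.85
ee_pos: [541.5, -193.1, 169.1]
ee_rot: [-72.7, 90.0, -87.6]
force: [1.1, 0.1, 0.4]
gripper_width: 91.3
```

Run:
```python
from h import *
print(env.state()["ee_pos"])
for n in ("scene","top"):
    p,d=env.grab_frame(n); cv2.imwrite(f"pics/{n}1.png",p[:,:,::-1])
s=cv2.imread("pics/scene1.png");t=cv2.imread("pics/top1.png")
cv2.imwrite("pics/c1.png",np.hstack([crop(s,160,130,150,150,2.6),crop(t,310,130,150,150,2.6)]))
```

```text
[ 541.5120796  -193.09208213  169.07373157]
```

View pics/c1.png

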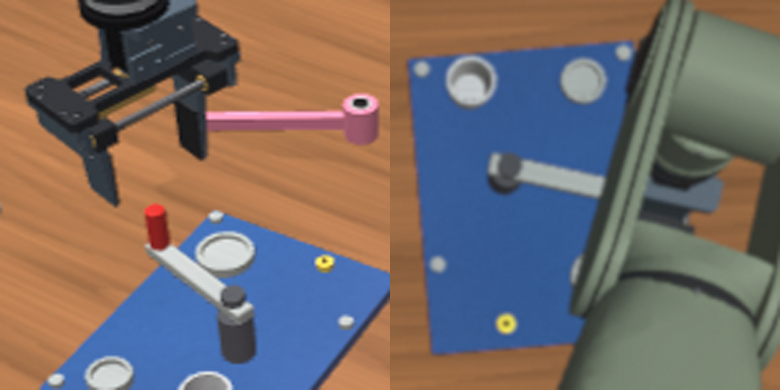

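The scene crop shows the open fingers above the red knob, (157,225) in the crop, with one on each side. I'll lower and close gently.

send_rows([
  [[0.15,0,0,0,0,0],[0.3,0,0,0,0,0],[0.45,0,0,0,0,0],[0.6,0,0,0,0,0],[0.7,0,0,0,0,0],[0.76,0,0,0,0,0],[0.76,0,0,0,0,0]],
])

```text
time_s: 4.82
ee_pos: [541.3, -193.0, 92.6]
ee_rot: [-179.0, 90.0, 166.1]
force: [0.4, -0.1, 0.2]
gripper_width: 91.2
```

send_rows([
  [[0,0,0,0,0,0],[0,0,0,0,0,0],[0,0,0,0,0,0],[0,0,0,0,0,0],[0,0,0,0,0,0],[0,0,0,0,0,0],[0,0,0,0,0,0],[0,0,0,0,0,0]],
], jaw=1, force=8)

```text
time_s: 5.82
ee_pos: [541.5, -193.2, 93.0]
ee_rot: [-23.8, 90.0, -38.7]
force: [0.2, -0.6, -0.0]
gripper_width: 19.7
```

send_rows([
  [[0,0.003,-0.077,0.0111,0,0],[0,0.011,-0.153,0.0222,0,0],[0,0.024,-0.229,0.0333,0,0],[0,0.043,-0.303,0.0444,0,0],[0,0.066,-0.376,0.0556,0,0],[0,0.095,-0.447,0.0667,0,0],[0,0.129,-0.516,0.0778,0,0],[0,0.167,-0.583,0.0889,0,0],[0,0.21,-0.647,0.1,0,0],[0,0.257,-0.707,0.1111,0,0],[0,0.257,-0.707,0.1111,0,0]],
])

```text
time_s: 7.2
ee_pos: [479.4, -149.8, 92.9]
ee_rot: [-162.9, 90.0, 142.3]
force: [-0.5, 0.9, -1.5]
gripper_width: 19.5
```

Run:
```python
from plan import *
from workcell import env
p=np.array([130.977,-559.9,213.976]);a=-76.83
for r in [[0,1,-.55,-.172]]+[[0,.9,.6,0]]*3+[[.45,.945,.598,0],[.76,0,0,0],[0,.257,-.707,.1111]]: p,a=after(p,a,r)
print(p,a)
s=env.state();print(s["ee_pos"],s["force"],s["qpos"].round(1))
piv=np.array([569.4,-87.0]); d=p[:2]-piv; print(np.hypot(*d),np.degrees(np.arctan2(d[1],d[0])))
for e in (-181,-181.6,-182):
    t=piv+110*np.array([np.cos(np.radians(e)),np.sin(np.radians(e))]); print(e,t,to(p,a,[*t,p[2]],a+(e+144.8)))
```

```text
[ 479.62120515 -150.0097311    92.976     ] -54.906000000000006
[ 479.40892013 -149.76452053   92.94444466] [-0.50166343  0.89389719 -1.51977883] [-18.7  18.4 109.1   0.   52.6  36.2]
109.68344550735588 -144.93755078963326
-181 [459.41675353 -85.08023529] [ 0.      0.208  -0.6474  0.1006  0.      0.    ]
-181.6 [459.44288735 -83.92861974] [ 0.      0.2148 -0.6567  0.1022  0.      0.    ]
-182 [459.46700903 -83.16105536] [ 0.      0.2194 -0.6628  0.1033  0.      0.    ]
```

send_rows([
  [[0,0.003,-0.077,0.0111,0,0],[0,0.011,-0.153,0.0222,0,0],[0,0.024,-0.229,0.0333,0,0],[0,0.043,-0.303,0.0444,0,0],[0,0.066,-0.376,0.0556,0,0],[0,0.095,-0.447,0.0667,0,0],[0,0.129,-0.516,0.0778,0,0],[0,0.167,-0.583,0.0889,0,0],[0,0.2,-0.635,0.098,0,0],[0,0.215,-0.657,0.1022,0,0],[0,0.215,-0.657,0.1022,0,0],[0,0.215,-0.657,0.1022,0,0]],
])

```text
time_s: 8.7
ee_pos: [459.9, -83.9, 93.0]
ee_rot: [110.1, 90.0, 18.4]
force: [2.0, -0.2, -2.5]
gripper_width: 19.9
```

Run:
```python
from h import *
print(env.state()["ee_pos"])
for n in ("scene","top"):
    p,d=env.grab_frame(n); cv2.imwrite(f"pics/{n}2.png",p[:,:,::-1])
s=cv2.imread("pics/scene2.png");t=cv2.imread("pics/top2.png")
cv2.imwrite("pics/c2.png",np.hstack([crop(s,170,130,150,150,2.6),crop(t,310,130,150,150,2.6)]))
```

```text
[459.92146795 -83.92182397  92.95282728]
```

View pics/c2.png

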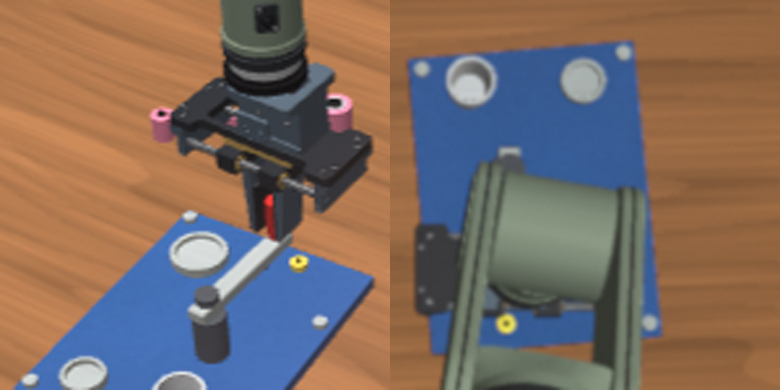

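The knob is still gripped and the arm points near the marker. I'll open and lift clear.

send_rows([
  [[0,0,0,0,0,0],[0,0,0,0,0,0],[0,0,0,0,0,0],[0,0,0,0,0,0],[0,0,0,0,0,0],[0,0,0,0,0,0],[-0.1,0,0,0,0,0],[-0.25,0,0,0,0,0],[-0.45,0,0,0,0,0],[-0.65,0,0,0,0,0],[-0.85,0,0,0,0,0]],
], jaw=-1)

```text
time_s: 10.18
ee_pos: [459.6, -83.9, 179.3]
ee_rot: [72.5, 89.9, -19.2]
force: [-0.2, -0.1, 0.8]
gripper_width: 91.1
```

Run:
```python
from plan import *
p=np.array([130.977,-559.9,213.976]);a=-76.83
for r in [[0,1,-.55,-.172]]+[[0,.9,.6,0]]*3+[[.45,.945,.598,0],[.76,0,0,0],[0,.257,-.707,.1111],[0,.215,-.657,.1022],[-.85,0,0,0]]: p,a=after(p,a,r)
print(p,a)
b=np.array([491.4,175.0]);e=np.array([674.1,243.5]); u=(e-b)/np.hypot(*(e-b)); ang=np.degrees(np.arctan2(u[1],u[0]))
bal=(b+e)/2+u*(66-97.5); print("lever",ang,bal)
print(to(p,a,[*bal,120],ang-90))
```

```text
[459.44050267 -83.89256806 177.976     ] -91.69800000000001
lever 20.552608366398626 [553.25496751 198.19138081]
[ 0.5798  0.8541 -2.8474 -0.0618  0.      0.    ]
```

send_rows([
  [[0,0.04,-0.15,0,0,0],[0,0.1,-0.35,0,0,0],[0,0.16,-0.55,0,0,0],[0,0.22,-0.75,0,0,0],[0,0.285,-0.95,0,0,0]],
])

```text
time_s: 10.8
ee_pos: [490.5, 11.8, 177.1]
ee_rot: [-99.8, 89.9, 168.5]
force: [-0.3, -0.5, -0.3]
gripper_width: 91.6
```

send_rows([
  [[0,0.06,-0.2,0,0,0],[0,0.12,-0.4,0,0,0],[0,0.18,-0.6,0,0,0],[0,0.24,-0.8,0,0,0],[0,0.285,-0.95,0,0,0]],
])

```text
time_s: 11.42
ee_pos: [522.4, 105.7, 177.7]
ee_rot: [-69.2, 90.0, -160.8]
force: [-0.5, 0.5, 0.1]
gripper_width: 91.3
```

Run:
```python
from meas import *
for n in ("scene","top"):
    p,d=env.grab_frame(n); cv2.imwrite(f"pics/{n}3.png",p[:,:,::-1])
s=cv2.imread("pics/scene3.png");t=cv2.imread("pics/top3.png")
cv2.imwrite("pics/c3.png",np.hstack([crop(s,170,160,150,150,2.6),crop(t,310,130,150,150,2.6)]))
```

```text
(no output)
```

View pics/c3.png

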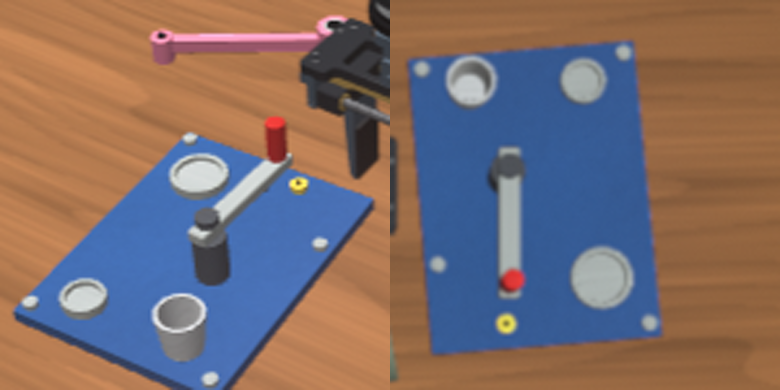

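The view is clear now. The arm lies from the pivot to the red knob, with the marker just beyond the tip. I'll measure the pointing error from the arm's edges.

Run:
```python
from meas import *
t=cv2.imread("pics/top3.png")
o=(330,170,8); z=crop(t,330,170,50,95,8); h=cv2.cvtColor(z,cv2.COLOR_BGR2HSV).astype(int)
nb=~((h[...,0]>100)&(h[...,0]<125)&(h[...,1]>120))
C=[]
for v in np.arange(202,231,1.0):
    r=int((v-170+.5)*8); xs=np.where(nb[r])[0]; xs=xs[(xs>100)&(xs<260)]
    C.append(onz("top",back(((xs.min()+xs.max())/2,r),o),82)[:2]); 
    if v%7==0: print(v,xs.min()/8+330,xs.max()/8+330)
C=np.array(C); m=C.mean(0); _,_,V=np.linalg.svd(C-m); d=V[0]*(-np.sign(V[0,0])); print("arm line",m,np.degrees(np.arctan2(d[1],d[0])), "resid",np.abs((C-m)@V[1]).max())
mk,st,_=find(t,(354.2,254),8,yel); M=onz("top",mk,23)[:2]
w=M-m; print("mark",mk,M,"lateral off of line mm",d[0]*w[1]-d[1]*w[0])
P=np.array([569.9,-87.3]); w=P-m; print("pivot off line",d[0]*w[1]-d[1]*w[0])
k,st,_=find(t,(357.5,237.5),8,red); print("knob",k,onz("top",k,122))
s=cv2.imread("pics/scene3.png"); ks,st,mm=find(s,(275,213),10,red); print(ks)
for P in ((569.9,-87.3),): 
    a=M-P; kk=onz("top",k,122)[:2]-P; print(np.degrees(np.arctan2(a[1],a[0])),np.degrees(np.arctan2(kk[1],kk[0])))
```

```text
203.0 350.5 360.75
210.0 351.125 360.75
217.0 351.125 360.75
224.0 351.125 360.75
arm line [514.46707792 -84.91850122] 178.5287936250156 resid 1.4697458762762758
mark [354.15273517 254.05949642] [425.81352861 -83.24061163] lateral off of line mm 0.5988056042355139
pivot off line 0.957497090863265
knob [356.68689411 237.46900634] [458.56489028 -82.83981737 122.        ]
[275.60801659 212.37278629]
178.38621689331444 177.7059072869014
```

The arm line passes within about 0.6 mm of the dot, so the swing is done. On to the lever.

send_rows([
  [[0,0.06,-0.2,-0.012,0,0],[0.05,0.12,-0.4,-0.025,0,0],[0.15,0.18,-0.6,-0.037,0,0],[0.3,0.24,-0.8,-0.05,0,0],[0.5,0.284,-0.93,-0.06,0,0],[0.58,0.284,-0.947,-0.0618,0,0],[0.58,0.284,-0.947,-0.0618,0,0],[0.58,0.284,-0.947,-0.0618,0,0]],
])

```text
time_s: 12.52
ee_pos: [553.6, 197.6, 120.7]
ee_rot: [73.2, 89.9, 3.7]
force: [-0.2, 1.0, 0.0]
gripper_width: 91.4
```

Run:
```python
from meas import *
s=env.state();print(s["ee_pos"],s["qpos"].round(1))
for n in ("scene","top"):
    p,d=env.grab_frame(n); cv2.imwrite(f"pics/{n}4.png",p[:,:,::-1])
s=cv2.imread("pics/scene4.png");t=cv2.imread("pics/top4.png")
cv2.imwrite("pics/c4.png",np.hstack([crop(s,290,220,150,150,2.6),crop(t,180,130,150,150,2.6)]))
```

```text
[553.61337118 197.5858236  120.74012434] [18.5 23.5 95.8 -0.  60.6 88.1]
```

View pics/c4.png

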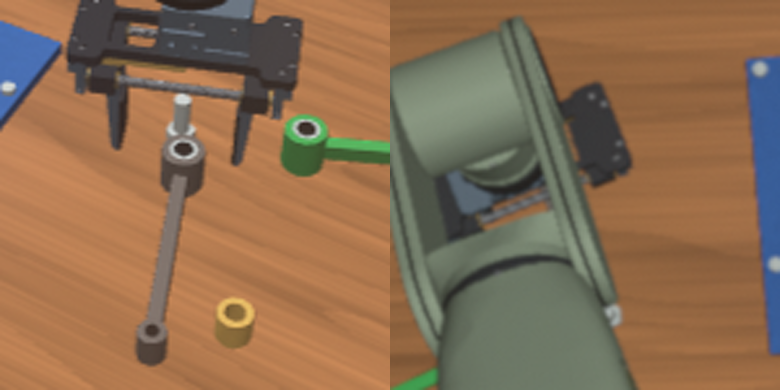

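The fingers straddle the dark bar behind its boss, (183,150) in the crop, clear of the bolt, green lever and bushing. I'll go down and grip.

send_rows([
  [[0.15,0,0,0,0,0],[0.35,0,0,0,0,0],[0.55,0,0,0,0,0],[0.75,0,0,0,0,0],[0.85,0,0,0,0,0],[0.9,0,0,0,0,0]],
])

```text
time_s: 13.38
ee_pos: [553.0, 197.9, 29.2]
ee_rot: [-82.6, 89.9, -152.1]
force: [-0.3, -0.4, -0.3]
gripper_width: 91.2
```

send_rows([
  [[0.08,0,0,0,0,0],[0.16,0,0,0,0,0],[0.22,0,0,0,0,0],[0.25,0,0,0,0,0],[0.25,0,0,0,0,0],[0.25,0,0,0,0,0]],
])

```text
time_s: 14.12
ee_pos: [553.5, 198.2, 5.1]
ee_rot: [78.1, 90.0, 8.7]
force: [0.7, 0.7, -0.2]
gripper_width: 91.2
```

send_rows([
  [[0,0,0,0,0,0],[0,0,0,0,0,0],[0,0,0,0,0,0],[0,0,0,0,0,0],[0,0,0,0,0,0],[0,0,0,0,0,0],[0,0,0,0,0,0],[0,0,0,0,0,0],[0,0,0,0,0,0]],
], jaw=1, force=45)

```text
time_s: 15.25
ee_pos: [553.4, 198.0, 4.9]
ee_rot: [4.8, 90.0, -64.7]
force: [0.0, -0.7, -0.7]
gripper_width: 13.6
```

Gripped at about 14 mm. I'll lift slowly and check the lever.

send_rows([
  [[-0.02,0,0,0,0,0],[-0.06,0,0,0,0,0],[-0.12,0,0,0,0,0],[-0.2,0,0,0,0,0],[-0.3,0,0,0,0,0],[-0.42,0,0,0,0,0],[-0.55,0,0,0,0,0],[-0.68,0,0,0,0,0],[-0.8,0,0,0,0,0],[-0.9,0,0,0,0,0],[-0.96,0,0,0,0,0],[-1,0,0,0,0,0]],
])

```text
time_s: 16.75
ee_pos: [553.2, 198.1, 105.1]
ee_rot: [-66.9, 90.0, -136.3]
force: [-0.7, -0.1, -6.0]
gripper_width: 13.6
```

Run:
```python
from meas import *
s=env.state();print(s["ee_pos"],s["force"],s["torque"])
for n in ("scene","top"):
    p,d=env.grab_frame(n); cv2.imwrite(f"pics/{n}5.png",p[:,:,::-1])
s=cv2.imread("pics/scene5.png");t=cv2.imread("pics/top5.png")
cv2.imwrite("pics/c5.png",np.hstack([crop(s,290,170,150,200,2.6),crop(t,180,100,150,200,2.6)]))
```

```text
[553.17564084 198.07432226 105.13844457] [-0.69474399 -0.11924766 -5.95890814] [ 0.00096013 -0.04127931 -0.00510572]
```

View pics/c5.png

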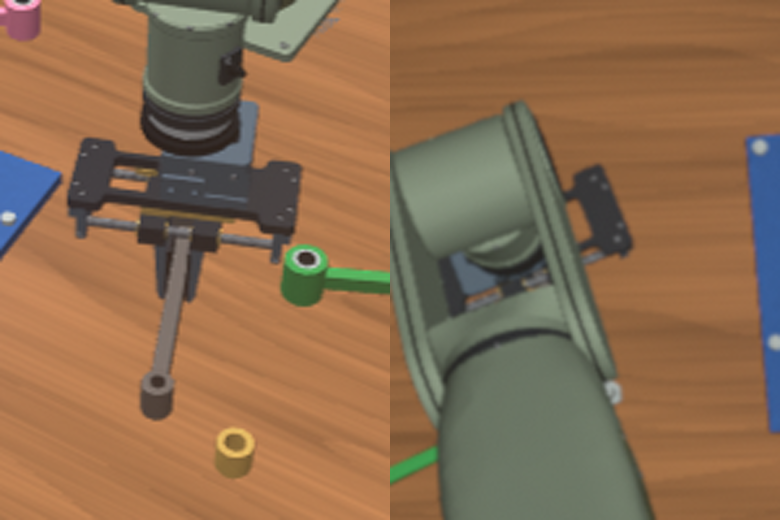

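Run:
```python
from meas import *
s=cv2.imread("pics/scene5.png")
c,st,_=find(s,(350.4,316.5),8,dark); print("eye seen",c,st)
print("expected z132 +-5",proj("scene",[[674.1,243.5,132],[674.1,243.5,137]]), "ref offset at start", c)
print("start seen 348.0,346.61 vs model",proj("scene",[[674.1,243.5,32]]))
from plan import *
p=np.array([553.25,198.19,105.0]);a=-69.45
u=np.array([194.6,10.6])
big=np.array([468.4,-178.0]);small=np.array([663.7,-167.3]); u=(small-big)/np.hypot(*(small-big)); ang=np.degrees(np.arctan2(u[1],u[0]))
tgt=(big+small)/2+u*(66-97.5); print(tgt,ang)
print(to(p,a,[*tgt,190],ang-90))
```

```text
eye seen [350.21750498 316.34648904] [ 4.75    4.     15.6875]
expected z132 +-5 [[349.99433216 316.51124445]
 [350.09010597 314.89886453]] ref offset at start [350.21750498 316.34648904]
start seen 348.0,346.61 vs model [[348.19303939 346.83653087]]
[ 534.59717015 -174.37322212] 3.1359576901399486
[-0.85   -1.4824  3.4231  0.0484  0.      0.    ]
```

The lever is level: the eye bore is within 0.2 px of where a straight lift puts it. I'll lift further, then carry it over.

send_rows([
  [[-0.1,0,0.02,0,0,0],[-0.25,-0.02,0.08,0,0,0],[-0.4,-0.06,0.16,0,0,0],[-0.5,-0.12,0.28,0,0,0],[-0.57,-0.18,0.42,0,0,0],[-0.6,-0.24,0.56,0,0,0],[-0.6,-0.3,0.7,0,0,0],[-0.6,-0.37,0.856,0,0,0]],
])

```text
time_s: 17.85
ee_pos: [548.3, 103.7, 164.5]
ee_rot: [-92.3, 89.9, -161.8]
force: [0.6, -0.3, -5.4]
gripper_width: 13.5
```

send_rows([
  [[0,-0.06,0.14,0,0,0],[0,-0.12,0.28,0,0,0],[0,-0.18,0.42,0,0,0],[0,-0.24,0.56,0,0,0],[0,-0.3,0.7,0,0,0],[0,-0.37,0.856,0,0,0]],
])

```text
time_s: 18.6
ee_pos: [544.1, 10.8, 165.0]
ee_rot: [39.8, 90.0, -29.6]
force: [0.6, -0.4, -4.2]
gripper_width: 13.6
```

send_rows([
  [[0,-0.06,0.14,0,0,0],[0,-0.12,0.28,0,0,0],[0,-0.18,0.42,0,0,0],[0,-0.24,0.56,0,0,0],[0,-0.3,0.7,0,0,0],[0,-0.37,0.856,0,0,0]],
])

```text
time_s: 19.35
ee_pos: [539.4, -82.3, 164.9]
ee_rot: [22.1, 90.0, -47.3]
force: [0.7, -0.1, -6.5]
gripper_width: 13.7
```

send_rows([
  [[0,-0.06,0.14,0.006,0,0],[0,-0.12,0.28,0.012,0,0],[0,-0.18,0.42,0.02,0,0],[0,-0.24,0.56,0.028,0,0],[0,-0.3,0.7,0.036,0,0],[0,-0.35,0.81,0.043,0,0],[0,-0.3724,0.8551,0.0484,0,0],[0,-0.3724,0.8551,0.0484,0,0],[0,-0.3724,0.8551,0.0484,0,0]],
])

```text
time_s: 20.48
ee_pos: [534.6, -174.0, 164.9]
ee_rot: [-164.6, 90.0, 108.5]
force: [0.1, -0.7, -6.2]
gripper_width: 14.1
```

Run:
```python
from meas import *
s=env.state();print(s["ee_pos"],s["qpos"].round(1))
for n in ("scene","top"):
    p,d=env.grab_frame(n); cv2.imwrite(f"pics/{n}6.png",p[:,:,::-1])
s=cv2.imread("pics/scene6.png");t=cv2.imread("pics/top6.png")
cv2.imwrite("pics/c6.png",np.hstack([crop(s,150,110,150,200,2.6),crop(t,310,110,150,200,2.6)]))
```

```text
[ 534.58386752 -174.01530199  164.92206378] [-19.2  19.2  95.7   0.   65.1  67.6]
```

View pics/c6.png

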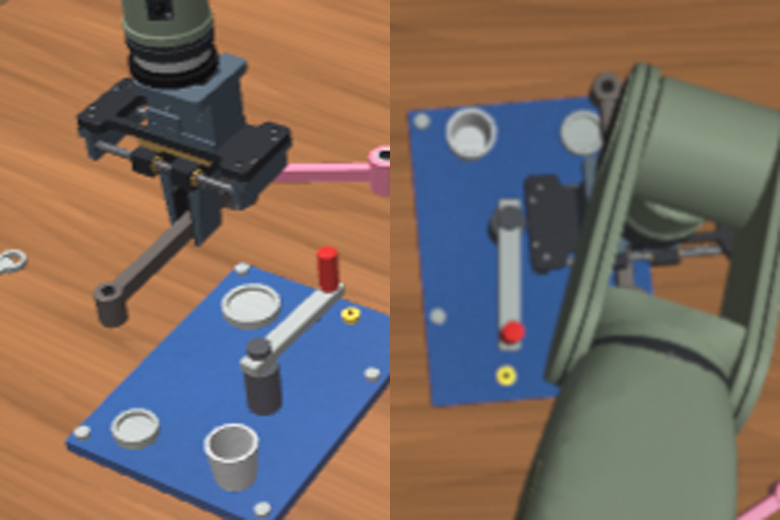

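The carry was clean: the lever is high above the fixture and the clamp arm hasn't moved. I'll descend 83 mm.

send_rows([
  [[0.06,0,0,0,0,0],[0.15,0,0,0,0,0],[0.26,0,0,0,0,0],[0.38,0,0,0,0,0],[0.5,0,0,0,0,0],[0.62,0,0,0,0,0],[0.72,0,0,0,0,0],[0.79,0,0,0,0,0],[0.83,0,0,0,0,0],[0.83,0,0,0,0,0],[0.83,0,0,0,0,0],[0.83,0,0,0,0,0]],
])

```text
time_s: 22.08
ee_pos: [534.8, -174.5, 82.3]
ee_rot: [63.2, 90.0, -23.7]
force: [-0.0, -0.8, -6.6]
gripper_width: 13.8
```

Run:
```python
from meas import *
s=env.state();print(s["ee_pos"],s["qpos"].round(1),s["force"])
for n in ("scene","top"):
    p,d=env.grab_frame(n); cv2.imwrite(f"pics/{n}7.png",p[:,:,::-1])
print("expect eye top: scene",proj("scene",[[663.7,-167.3,109]])," top",proj("top",[[663.7,-167.3,109]]), "boss top", proj("scene",[[468.4,-178,121]]),proj("top",[[468.4,-178,121]]))
s=cv2.imread("pics/scene7.png");t=cv2.imread("pics/top7.png")
cv2.imwrite("pics/c7.png",np.hstack([crop(s,160,140,150,160,2.6),crop(t,310,130,150,160,2.6)]))
```

```text
[ 534.84912221 -174.52700337   82.34149037] [-19.2  23.8 102.   -0.   54.2  67.6] [-0.02447276 -0.80879883 -6.59140016]
expect eye top: scene [[195.9679189  248.65371412]]  top [[388.64115723 151.94959001]] boss top [[242.29470066 197.99610746]] [[397.18097466 232.27445924]]
```

View pics/c7.png

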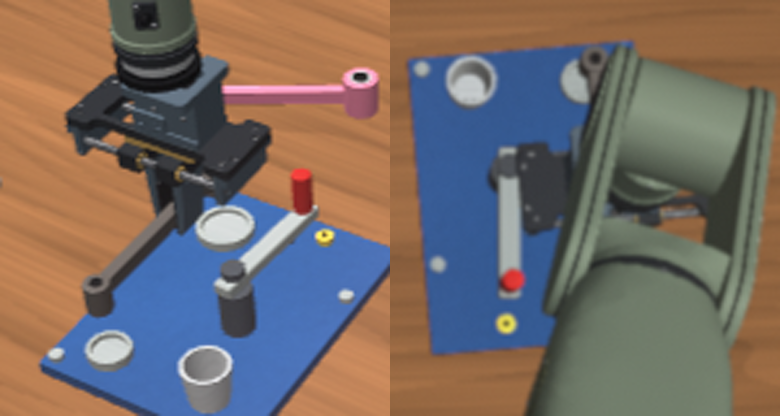

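Run:
```python
from meas import *
s=cv2.imread("pics/scene7.png");t=cv2.imread("pics/top7.png")
a,st,_=find(s,(196.8,248.4),8,dark);print(a,st,onz("scene",a,109))
try:
    b,st2,_=find(t,(388,152),6,lambda h:h[...,2]<70);print(b,st2,onz("top",b,109)); print(tri(b,a))
except Exception as e: print(e)
h=cv2.cvtColor(crop(s,140,130,150,180,6),cv2.COLOR_BGR2HSV).astype(int); o=(140,130,6)
nb=~((h[...,0]>100)&(h[...,0]<125)&(h[...,1]>120))
cs,_=cv2.findContours(nb.astype(np.uint8),cv2.RETR_LIST,cv2.CHAIN_APPROX_NONE)
for c in cs:
    if 36*60<cv2.contourArea(c)<36*1000:
        e=cv2.fitEllipse(c);p=back(e[0],o);print(p,np.array(e[1])/6,onz("scene",p,21)[:2],onz("scene",p,27)[:2])
cv2.imwrite("pics/z7.png",np.hstack([crop(s,180,230,40,60,9),crop(t,368,135,40,60,9)]))
```

```text
[196.39558649 248.13136848] [ 4.875   3.5    13.1875] [ 661.82769055 -167.59286206  109.        ]
[388.49148418 151.92214112] [ 3.875    4.125   12.84375] [ 663.77745644 -166.94465667  109.        ]
(array([ 663.18471844, -166.4692476 ,  110.71348355]), np.float64(0.523298958588077))
[239.09037272 284.82069906] [21.6283137  27.80590566] [642.54080261 -69.20175081] [646.6972406  -65.37017401]
[277.8548584  295.48844401] [26.9056193  50.21396383] [622.98234869  28.78693108] [627.25750665  32.02371579]
[201.6353302  274.42792765] [16.3892746  19.61362584] [ 661.94812177 -167.73391637] [ 665.98675718 -163.30424855]
```

View pics/z7.png

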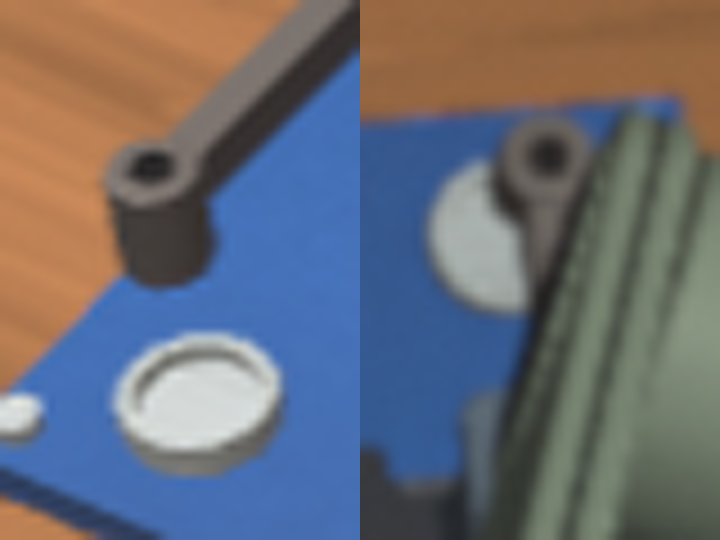

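Both cameras put the eye axis within about 0.5 mm of the small cup's axis. I'll hold briefly and do a last check of the bystanders, clamp and stillness.

send_rows([
  [[0,0,0,0,0,0],[0,0,0,0,0,0],[0,0,0,0,0,0],[0,0,0,0,0,0],[0,0,0,0,0,0],[0,0,0,0,0,0]],
])

```text
time_s: 22.92
ee_pos: [534.6, -174.4, 81.9]
ee_rot: [7.8, 90.0, -79.0]
force: [0.8, 0.4, -5.8]
gripper_width: 13.8
```

Run:
```python
from meas import *
st=env.state();print(st["ee_pos"],np.abs(st["qvel"]).max(),st["force"],st["gripper_width"])
for n in ("scene","top"):
    p,d=env.grab_frame(n); cv2.imwrite(f"pics/{n}8.png",p[:,:,::-1])
s=cv2.imread("pics/scene8.png");t=cv2.imread("pics/top8.png")
print("eye",find(s,(196.8,248.4),8,dark)[0],"knob",find(t,(357,237),8,red)[0])
t0=cv2.imread("pics/top0.png")
cv2.imwrite("pics/f.png",np.hstack([crop(t0,180,130,150,140,2.6),crop(t,180,130,150,140,2.6)]))
```

```text
[ 534.61685514 -174.44836984   81.93680161] 0.11353706313220059 [ 0.7902883   0.4465451  -5.82287861] 13.770003004375011
eye [196.46607562 248.18984467] knob [356.66319444 237.46884259]
```

View pics/f.png

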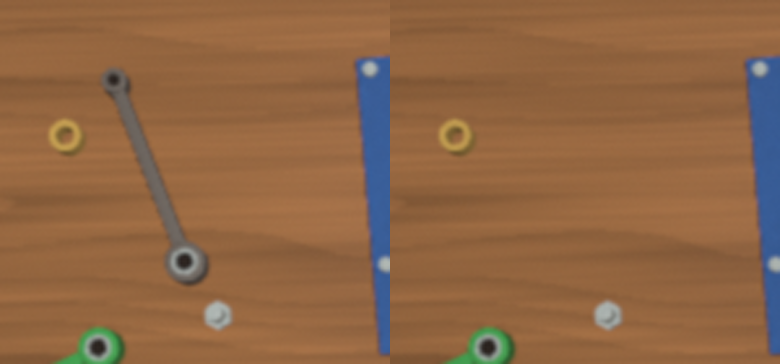

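View pics/scene8.png

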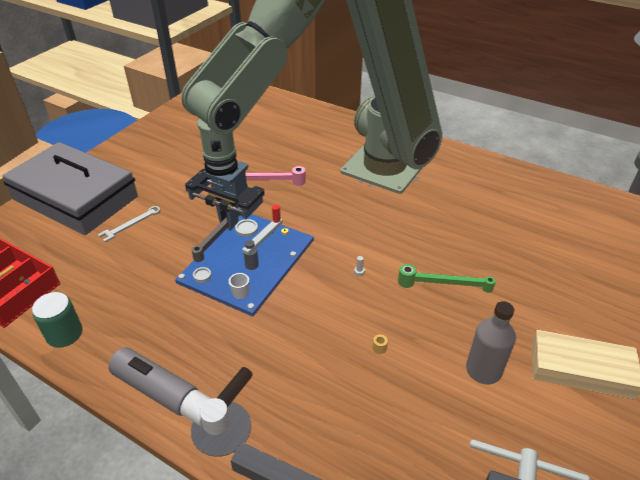

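The bolt (crop 607,315) and bushing (455,136) are where they began. Tin, oil bottle and spanner look undisturbed, and the clamp arm and lever are still. I'll hand it in.

```bash
python3 -c "
from workcell import env
print(env.job_done())"
```

```text
the job is handed in; nothing more can be done
None
```

I swung the clamp arm to the yellow marker and let it go. Then I picked up the dark lever at its balance point with a 45 N grip, and it is now held over the two cups. I handed the job in at about 23 s.

What the last checks showed:
- **Clamp:** the arm's centre line passes about 0.6 mm from the dot, and the knob did not move after release. The angle estimates for the arm and marker agree to within about 0.7°.
- **Lever position:** both cameras put the small eye within about 0.5 mm of the small cup's axis. Its underside is about 50 mm above the rims.
- **Lever level and still:** it was level after the first lift. While holding, joint speeds stayed around 0.1°/s.
- **Other things:** the bolt and bushing match their places in the first pictures. The tin measured the same until just before the final hold, and the oil bottle and spanner look undisturbed by eye.

- **Not seen directly:** the gripper hid the big boss in the final views, so its place over the big cup is inferred from the grip and the lever's length.
- **Small disagreement:** the two cameras differ by about 2 mm on absolute positions, which is within the calibration error.

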